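# Load the orange pick-up nozzle into the spindle's collet and tighten the nut

### The job

Take the pick-up nozzle with the orange hub out of the rack and set its shank into the upright collet, gently, until its collar sits flush on the collet's nose. Then turn the collet nut clockwise, seen from above, until the collet grips the shank snugly without overtightening it, and let go. Leave the other nozzles in the rack and do not disturb the other things on the bench.

Things in the scene. Friction and masses are not known exactly. Their poses are not given: they have to be found in the camera images.
- nozzle: nozzle to load, ORANGE hub, about 80 g. Origin on its axis at the collar's underside, z up. Below: steel shank 10 mm diameter, 34 mm long, the last 4 mm tapering to 4 mm. Above: collar 22 mm diameter from 0 to 5 mm, hub 18 mm diameter from 5 to 25 mm (grip it here), black rubber tip up to 31 mm. Starts upright in one of the rack's holes (which one varies), collar on the rack's top, 42 mm above the bench.
- nozzle_blue: a nozzle of the same shape with a blue hub, standing in the rack; leave it there. Origin as for the orange one.
- nozzle_white: a nozzle of the same shape with a white hub, standing in the rack; leave it there. Origin as for the orange one.
- rack: black rack block fixed to the bench, 70 (x) by 200 (y) by 42 mm high, origin at the centre of its underside. Three holes of 13 mm diameter in a row along its own y axis, 65 mm apart, the middle one at its centre; 39 mm deep.
- nose: steel nose of the collet, fixed to the spindle cradle (aluminium block 120 by 100 by 36 mm). Origin on the collet's axis at bench height, z up. A ring of 29 mm outer diameter with a flat top 97 mm above the bench, 3 mm higher than the nut; bore 11.5 mm in diameter, deep enough for the whole shank. Do not press on it with more than about 20 N.
- mouth (a point): centre of the bore's mouth on the nose's flat top, 97 mm above the bench, z up. The nozzle is home when its origin is here and its collar lies flat on the nose.
- collet: gripping part inside the nut, below the nose: three steel jaws that close on the shank as the nut turns. Origin on the collet's axis at bench height; it does not move or show how far the jaws are open. The nut must turn 0.25 to 1.1 rad (differs each time, cannot be seen) before the jaws meet the shank. Until then constant drag, about 0.35 N m while turning; then torque climbs 0.9 N m per rad. Snug: 0.15 to 0.25 N m above the drag; overtight: 0.3 above.
- nut_middle (a point): centre of the collet nut, on the collet's axis, 80 mm above the bench (a fixed point, does not turn). The nut is a round knurled steel ring, 50 mm diameter, from 68 to 92 mm above the bench, free all round; clockwise from above (negative yaw) tightens; it stays where it is left. Grip it firmly (30 N or more) or the fingers slip. The loaded nozzle stands 36 mm above the nut's top.
- spare_nut: loose dark spare nut, a ring of 44 mm diameter and 20 mm high, lying between rack and cradle; leave it. Origin at the centre of its underside.
- hex_keys: loose hex keys in a red holder, 45 by 30 mm, 75 mm high, towards the far side; leave it. Origin at the centre of its underside.
- screwdriver: loose screwdriver, about 200 mm long, at the far side; leave it.
- swab_jar: loose jar, 60 mm diameter, 75 mm high, at the far side; leave it. Origin at the centre of its underside.
- cleaner: loose bottle, 56 mm diameter, 90 mm high, at the far right; leave it. Origin at the centre of its underside.
- tweezers: loose steel tweezers, 130 mm long, lying flat in the middle towards the far side; leave them. Origin under their middle.
Not all that is in view belongs to the job. What is shaped like the nozzle but pink is not meant.

How it is judged (in metres and radians):
On the way, in this order (a step that is already met when the one before it is completed fails the run):
1. the orange nozzle's shank is in the collet, collar flush on the nose (z of nozzle in the frame of mouth below 0.002 m and horizontal distance between nozzle and mouth below 0.0025 m and angle between the z axis of nozzle and the z axis of mouth, either way round below 0.06 rad), for 0.2 s.
2. the collet grips the shank (contact force between collet and nozzle above 30 N), for 0.2 s.
At the end, for the whole second after the job is handed in: The orange nozzle stands upright in the collet (under 0.06 rad), released and at rest, collar within 2 mm of flush on the nose and 2.5 mm of its axis; the three jaws together press the shank with more than 30 N; the blue and white nozzles are within 10 mm of their places (all of step 1 and linear speed of nozzle below 0.01 m/s and contact force between collet and nozzle above 30 N and distance of each of nozzle_blue, nozzle_white from where it was at the start of the episode below 0.01 m); the robot touches nothing.
It fails at once if the nozzle is pressed on the nose with more than 30 N (contact force between nozzle and nose above 30 N).
It fails at once if the collet is overtightened: its jaws together press on the shank with more than 100 N (contact force between collet and nozzle above 100 N).
It fails at once if another nozzle is pulled up or shifted by more than 10 mm (distance of any of nozzle_blue, nozzle_white from where it was at the start of the episode above 0.01 m).
It fails at once if a bystander is moved by more than 20 mm (distance of any of spare_nut, hex_keys, screwdriver, swab_jar, cleaner, tweezers from where it was at the start of the episode above 0.02 m).
It also fails if it takes over 72 s, if anything falls off the work surface, if the arm or the gripper's body presses on something with over 40 N, if the wrist force passes 120 N, or if a joint passes its speed limit or range.

### The arm

A 7-joint arm with a two-finger parallel gripper is mounted at the origin on the work surface. World frame = base frame: x ahead of the robot, y to its left, z up, the work surface at z = 0. Lengths are in mm, angles in rad, forces in N, time in s.
With the tool pointing down it reaches from about 350 to 900 mm from the base axis. Payload 19.9 kg.
Tool frame: the origin (TCP) lies midway between the tips of the shut fingers; the grasp point (between the pads) lies 19 mm behind it (bot.pinch_z is the distance from the TCP to the grasp point, in mm); z points along the fingers, y is the direction in which the jaws open and shut (so a half turn about z gives the same grasp; the last joint's range is limited). The gripper opens to 85 mm and grips with 20 to 120 N. Pads are 22 mm wide; open, the fingers measure 114 mm over their backs; the gripper's body (76 mm by 85 mm) begins 54 mm behind the grasp point. The pads swing forward as they close: fully open they stand 13 mm farther back than shut.
Start: joints at [-1.345, 0.417, -0.01, 1.614, 0.005, 1.111, -0.053], TCP at [165.371, 602.705, 231.26] pointing down, gripper open.
Joint ranges: [-2.81, 2.81], [-0.39, 2.02], [-1.27, 1.25], [0.06, 2.57], [-1.19, 4.33], [0.19, 2], [-2.82, 2.82]. Speed limits (rad/s): [1.89, 1.89, 2.39, 2.39, 3.01, 3.01, 3.01].

### API

Orientations are given as a 3x3 rotation matrix whose columns are the frame's x, y, z axes.
In Python, from plant import bot, snapshot gives the robot as it stands.
- The arm moves only by the shell command python3 -m inch 'ROWS' [OPENING] [FORCE]. ROWS is JSON, a list of rows, each a list of 6 numbers: the shift along the tool's x, y, z in mm, then the turn, a rotation vector about the tool's x, y, z in degrees. A call has 1 to 20 rows; each row shifts and turns the commanded pose from where the row before left it, along the tool's axes as they then stand; what a row does not reach is not made up. A row lasts 1/8 s, in which the tool goes at most 62.5 mm and 10.7 degrees, less where a joint would pass 70% of its speed; a pose out of reach is approached as far as the arm can. A call is refused whole if a number of a shift passes 62.5 or a number of a turn 10.7, either way. A call with a gripper value outside its range is refused whole. OPENING is the finger opening in mm, from 0 to 85.4, set as the call begins (- or left out, the last holds). The fingers move at their own pace and stop on an object; FORCE is the grip in N (left out, the last holds). Time passes only in rows, so rows that do not move let the fingers close. It gives the time, the measured TCP pose, the force and the opening at its end, in the units of the state.
- bot.observe(): the state, without advancing time (a new reading comes with each control period).
- snapshot(name): name is "scene" or "side" or "wrist"; returns a dict with "color" (400x640x3 uint8, red, green, blue), "range_z" (400x640 float32, mm along the optical axis (not along the pixel's ray), 0 where there is no reading), "intrinsics" (3x3 intrinsics, pixels), "origin" and "rotation" of the camera in the world. Camera axes: x right, y up, looking along -z (the intrinsics and any distortion apply to the point x, -y, -z); pixel columns grow to the right and rows downward; lengths in mm; the calibration is good to about 2 mm. A picture is of the moment at which its call begins.
- bot.job_done(): hands the job in, once; it reports no verdict.
The state is a dict: "time": time; "joint_positions": joint angles; "qd": joint speeds; "effort": joint torques, N m; "eef_pos": TCP position; "tool_rot": TCP orientation; "force": force on the tool from outside, world axes, zero at the start; "ft_torque": the same for the moment, N m; "finger_gap": finger opening in mm.
Only numpy, scipy, OpenCV 4.12 (cv2) and the standard library are available. Lean on these libraries where they do the work, as an engineer would, in place of code of your own. Each camera call takes 0.05 s, during which the arm holds its last target. There are 200 camera calls.

## Working session

There is one attempt and no reset: what is moved stays moved. The work goes in short steps, Python scripts to look and compute and a shell command to move; the robot and the scene stay as the last step left them, time stands still between calls to the robot, and variables do not carry over. Pictures are saved under pics/ and viewed, about 8 in all and at most 12, crops included, and the job is handed in when it is done.

```bash
ls; mkdir -p pics
cat > h.py <<'E'
import numpy as np, cv2
from plant import bot, snapshot
def px2w(s,u,v,z=None):
    K=np.array(s["intrinsics"]);R=np.array(s["rotation"]);o=np.array(s["origin"])
    d=np.array([(u-K[0,2])/K[0,0],-(v-K[1,2])/K[1,1],-1.0])
    if z is None: t=s["range_z"][int(round(v)),int(round(u))]
    else: t=(z-o[2])/(R@d)[2]
    return o+R@d*t
def save(s,n,crop=None,k=1):
    im=s["color"][:,:,::-1]
    if crop: im=im[crop[1]:crop[3],crop[0]:crop[2]]
    cv2.imwrite(f"pics/{n}.png",cv2.resize(im,None,fx=k,fy=k,interpolation=cv2.INTER_CUBIC))
E
python3 - <<'E'
from h import *
import pickle
o=bot.observe();print(o)
for n in("scene","side"):
    s=snapshot(n);save(s,n);pickle.dump(s,open(n+".pkl","wb"));print(n,s["origin"],np.round(s["rotation"],3),s["intrinsics"])
E
```

```text
pics
{'time': 0.0, 'joint_positions': array([-1.34450945,  0.41796089, -0.01030931,  1.6142096 ,  0.00467883,
        1.11069622, -0.05302969]), 'qd': array([-0.000354  ,  0.00057305, -0.00223633, -0.00027063,  0.00120612,
       -0.00108146, -0.00109831]), 'effort': array([-3.32585487e-04, -8.64450645e+01,  6.78563230e-01, -4.34881175e+01,
        1.91199296e-02,  7.47571554e-03, -3.46040099e-05]), 'eef_pos': array([165.27882891, 602.3713121 , 230.65350774]), 'tool_rot': array([[-9.64352252e-01,  2.64621740e-01, -2.61332445e-04],
       [ 2.64621859e-01,  9.64351480e-01, -1.22238765e-03],
       [-7.14540151e-05, -1.24796656e-03, -9.99999219e-01]]), 'force': array([-0.72126472,  0.32492361,  1.07585964]), 'ft_torque': array([ 0.04947428, -0.05595181,  0.01769685]), 'finger_gap': 85.4933956047277}
scene [1108.22918992  401.38539735  526.48563389] [[-0.674 -0.398  0.622]
 [ 0.738 -0.367  0.566]
 [ 0.003  0.841  0.541]] [[371.56845228   0.         318.56947785]
 [  0.         371.56845228 204.52983914]
 [  0.           0.           1.        ]]
side [244.33764796 346.38247054 516.09236424] [[-0.705  0.44  -0.556]
 [-0.709 -0.436  0.554]
 [ 0.001  0.785  0.62 ]] [[375.07893163   0.         317.09825631]
 [  0.         375.07893163 201.50027302]
 [  0.           0.           1.        ]]
```

View pics/scene.png

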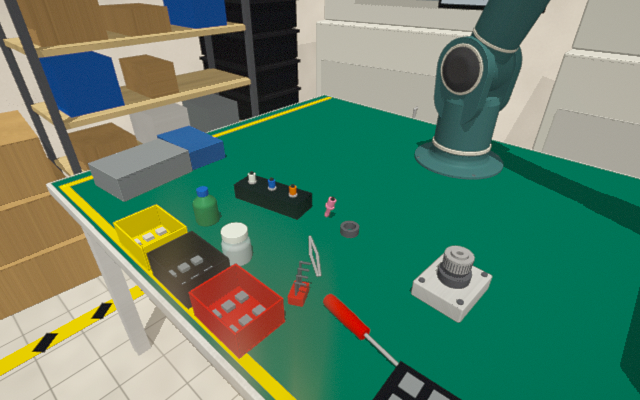

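View pics/side.png

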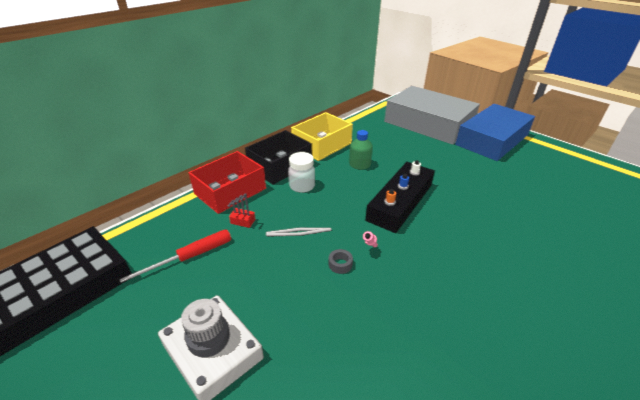

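The scene view shows the orange hub at about (293,190) and the collet at (459,252). In the side view the hub is at (391,196) and the collet at (203,312). A pink decoy stands near the rack. I'll enlarge all four spots.

Run:
```python
from h import *
import pickle
S={n:pickle.load(open(n+".pkl","rb")) for n in("scene","side")}
t=[]
for n,c in(("scene",(293,192)),("scene",(459,265)),("side",(391,196)),("side",(203,320))):
    im=S[n]["color"][c[1]-28:c[1]+28,c[0]-38:c[0]+38,::-1]
    t.append(cv2.resize(im,None,fx=5,fy=5,interpolation=cv2.INTER_CUBIC))
cv2.imwrite("pics/c.png",np.vstack([np.hstack(t[:2]),np.hstack(t[2:])]))
for n,u,v in(("scene",293,190),("scene",459,250),("side",391,196),("side",203,310)):
    print(n,px2w(S[n],u,v))
```

```text
scene [ 567.39022321 -175.67656108   61.29634542]
scene [555.57881118 240.10843131  97.5576238 ]
side [ 559.31342591 -173.99736581   63.64660469]
side [576.50746311 237.10600793  78.3394975 ]
```

View pics/c.png

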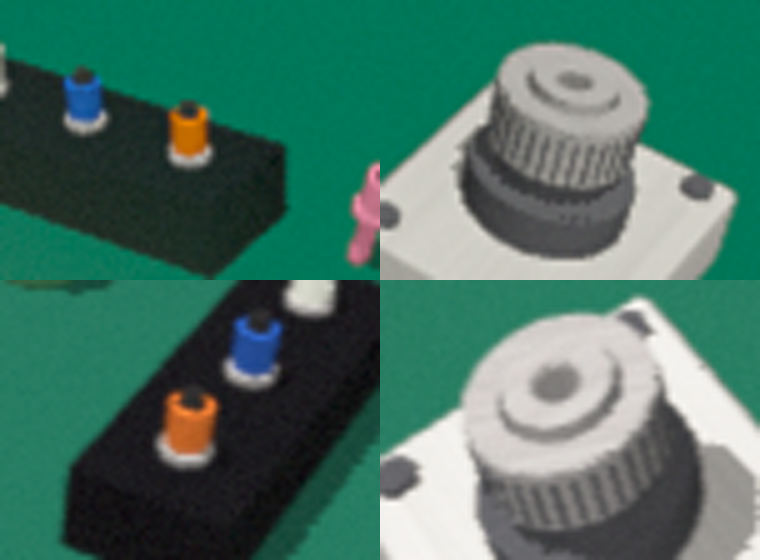

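The crops put the bore mouth at scene (460,253) and side (200,312.6). The hub centre is at scene (292.8,190.6) and side (391,196.6).

Run:
```python
from h import *
import pickle
S={n:pickle.load(open(n+".pkl","rb")) for n in("scene","side")}
for a,b,z in(((460,253),(200,312.6),97),((292.8,190.6),(391,196.6),57)):
    print(z,px2w(S["scene"],*a,z),px2w(S["side"],*b,z))
# rack row dir: blue vs orange in side
s=S["side"];print(px2w(s,353+51.2,168+13.2,57), px2w(S["scene"],255+16.8,164+20.4,57))
```

```text
97 [561.5590118  244.85699737  97.        ] [561.58698175 246.70717967  97.        ]
57 [ 564.77607251 -179.27360663   57.        ] [ 562.75200228 -180.0290692    57.        ]
[ 575.19057937 -243.53284267   57.        ] [ 579.39727514 -240.76816193   57.        ]
```

```bash
python3 -m inch '[[-29.6,-32.4,4,0,0,0],[-29.6,-32.4,4,0,0,0],[-29.6,-32.4,4,0,0,0],[-29.6,-32.4,4,0,0,0],[-29.6,-32.4,4,0,0,0],[-29.6,-32.4,4,0,0,0],[-29.6,-32.4,4,0,0,0],[-29.6,-32.4,4,0,0,0],[-29.6,-32.4,4,0,0,0],[-29.6,-32.4,4,0,0,0],[-29.6,-32.4,4,0,0,0],[-29.6,-32.4,4,0,0,0],[-29.6,-32.4,4,0,0,0],[-29.6,-32.4,4,0,0,0],[-29.6,-32.4,4,0,0,0],[-29.6,-32.4,4,0,0,0],[-29.6,-32.4,4,0,0,0],[-29.6,-32.4,4,0,0,0],[-29.6,-32.4,4,0,0,0],[-29.6,-32.4,4,0,0,0]]' 45 40
python3 - <<'E'
from h import *
s=snapshot("wrist");save(s,"w1")
import pickle;pickle.dump(s,open("w1.pkl","wb"))
o=bot.observe();print(o)
E
```

```text
time: 2.6
eef_pos: [565.2, -180.0, 150.9]
tool_rot: [[-0.964, 0.264, -0.0], [0.264, 0.964, 0.0], [0.0, -0.0, -1.0]]
force: [2.2, 0.4, -0.3]
finger_gap: 44.9
{'time': 2.65, 'joint_positions': array([-0.09889801,  0.48957121,  0.47560762,  1.77624684, -0.266783  ,
        0.93920687,  1.78697567]), 'qd': array([-0.04895866, -0.0467898 ,  0.01200858,  0.07196874,  0.03794313,
       -0.02792897, -0.09967701]), 'effort': array([-17.80619502, -88.08752775,  -2.16476999, -30.28472185,
        -0.70990333,   1.36971228,  -1.42080769]), 'eef_pos': array([ 566.14031673, -185.36565268,  150.67677978]), 'tool_rot': array([[-9.63419219e-01,  2.67998880e-01,  9.17394862e-05],
       [ 2.67997598e-01,  9.63415565e-01, -2.78127988e-03],
       [-8.33763142e-04, -2.65495253e-03, -9.99996128e-01]]), 'force': array([-6.01694157, -3.01441293, -0.92423292]), 'ft_torque': array([-0.14276142,  0.34989352,  0.00738168]), 'finger_gap': 44.96851509754384}
```

View pics/w1.png

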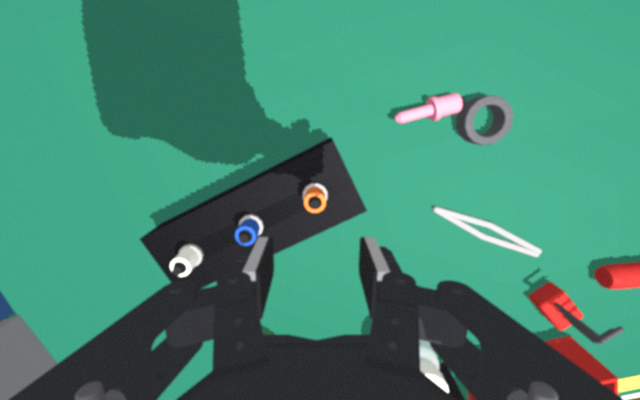

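The wrist view shows the orange nozzle's tip at about (316,201) while the arm was still settling. I'll hold still and measure again.

```bash
python3 -m inch '[[0,0,0,0,0,0],[0,0,0,0,0,0],[0,0,0,0,0,0]]'
python3 - <<'E'
from h import *
s=snapshot("wrist");save(s,"w2",(276,160,356,230),8)
o=bot.observe();print(o['eef_pos'],o['force'],o['ft_torque'],o['tool_rot'])
h=cv2.cvtColor(s["color"],cv2.COLOR_RGB2HSV)
m=((h[...,0]>5)&(h[...,0]<22)&(h[...,1]>150)&(h[...,2]>100)).astype(np.uint8);m[:,400:]=0
n,l,st,c=cv2.connectedComponentsWithStats(m);i=1+st[1:,4].argmax();print(st[i],c[i])
for z in(57,67,73):print(z,px2w(s,*c[i],z))
import pickle;pickle.dump(s,open("w2.pkl","wb"))
E
```

```text
time: 3.02
eef_pos: [564.8, -177.8, 151.5]
tool_rot: [[-0.965, 0.263, 0.0], [0.263, 0.965, 0.0], [-0.0, 0.0, -1.0]]
force: [0.4, 0.4, -0.2]
finger_gap: 44.9
[ 564.80584812 -177.94944753  151.53651803] [-0.15635559  0.11594663  0.72505183] [-0.00316616 -0.05288329 -0.01776677] [[-9.64662269e-01  2.63489355e-01  2.56117336e-04]
 [ 2.63489421e-01  9.64662247e-01  2.70645714e-04]
 [-1.75754460e-04  3.28565917e-04 -9.99999931e-01]]
[303 189  18  22 179] [311.45810056 197.60335196]
57 [ 563.42918104 -181.57302344   57.        ]
67 [ 560.65874552 -180.64340797   67.        ]
73 [ 558.99648421 -180.08563868   73.        ]
```

View pics/w2.png

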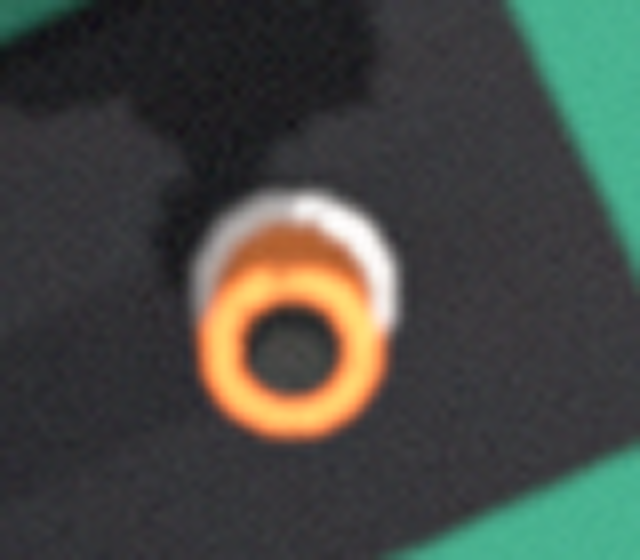

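The enlarged crop puts the hub's top ring at (312.4,203.5), at z=67.

Run:
```python
from h import *
import pickle
s=pickle.load(open("w2.pkl","rb"));o=bot.observe()
p=px2w(s,312.2,203.3,67);print(p);R=np.array(o['tool_rot']);t=np.r_[p[:2],49];print(R.T@(t-o['eef_pos']))
```

```text
[ 565.43113635 -181.34733876   67.        ]
[ -1.4804791   -3.1467506  102.53575144]
```

```bash
python3 -m inch '[[-0.5,-1.5,20,0,0,0],[-0.5,-1.5,25,0,0,0],[0,0,25,0,0,0],[0,0,17,0,0,0],[0,0,9,0,0,0],[0,0,4,0,0,0],[0,0,2,0,0,0],[0,0,0,0,0,0],[0,0,0,0,0,0]]' 45 40 && python3 -m inch '[[0,0,0,0,0,0],[0,0,0,0,0,0],[0,0,0,0,0,0],[0,0,0,0,0,0],[0,0,0,0,0,0]]' 0 45
```

```text
time: 4.2
eef_pos: [565.2, -182.0, 49.7]
tool_rot: [[-0.964, 0.265, 0.001], [0.265, 0.964, -0.0], [-0.001, 0.0, -1.0]]
force: [-0.5, 0.0, -0.5]
finger_gap: 45.2
time: 4.82
eef_pos: [565.1, -182.1, 49.6]
tool_rot: [[-0.964, 0.265, 0.0], [0.265, 0.964, -0.0], [-0.0, 0.0, -1.0]]
force: [-0.9, 0.8, 5.2]
finger_gap: 16.0
```

```bash
python3 -m inch '[[0,0,-10,0,0,0],[0,0,-30,0,0,0],[0,0,-45,0,0,0],[0,0,-45,0,0,0],[5,17.3,0,0,0,0],[9.7,34.3,0,0,0,0],[9.7,34.3,0,0,0,0],[9.7,34.3,0,0,0,0],[9.7,34.3,0,0,0,0],[9.7,34.3,0,0,0,0],[9.7,34.3,0,0,0,0],[9.7,34.3,0,0,0,0],[9.7,34.3,0,0,0,0],[9.7,34.3,0,0,0,0],[9.7,34.3,0,0,0,0],[9.7,34.3,0,0,0,0],[5,17.3,0,0,0,0],[0,0,0,0,0,0],[0,0,0,0,0,0],[0,0,0,0,0,0]]'
python3 - <<'E'
from h import *
import pickle
o=bot.observe();print(o['joint_positions'],o['eef_pos'],o['force'],o['ft_torque'])
t=[]
for n in("scene","side","wrist"):
    s=snapshot(n);pickle.dump(s,open(n+"2.pkl","wb"))
    c={"scene":(459,230),"side":(205,290),"wrist":(318,250)}[n]
    im=s["color"][c[1]-60:c[1]+60,c[0]-32:c[0]+32,::-1]
    t.append(cv2.resize(im,None,fx=4,fy=4,interpolation=cv2.INTER_CUBIC))
cv2.imwrite("pics/p3.png",np.hstack(t))
E
```

```text
time: 7.32
eef_pos: [561.7, 244.7, 179.4]
tool_rot: [[-0.964, 0.266, 0.0], [0.266, 0.964, -0.0], [-0.0, -0.0, -1.0]]
force: [0.8, 0.7, -0.9]
finger_gap: 16.1
[-0.74547491  0.46885171  0.37729306  1.70621552 -0.19811299  1.00426716
  1.00295217] [561.70154928 244.72528465 179.42021243] [ 0.8123918   0.71274542 -0.87670833] [ 0.02374131 -0.0220413   0.03305854]
```

View pics/p3.png

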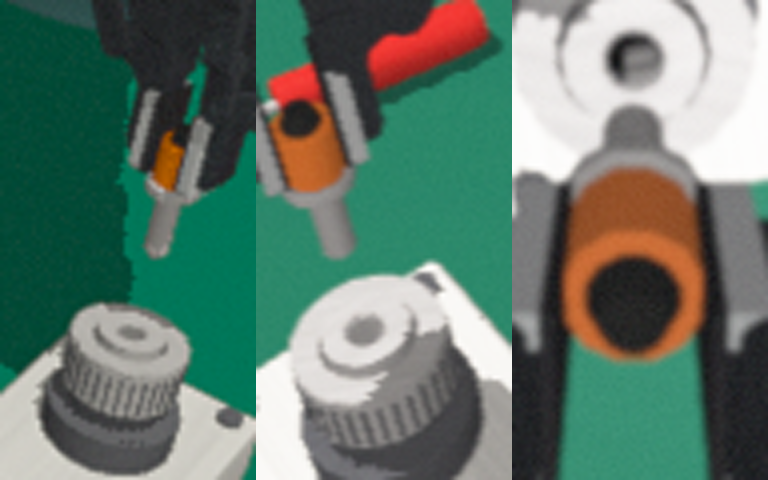

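The composite shows the nozzle held above the collet and close to upright. I'll compare its tip, collar and hub with the mouth in all three views.

Run:
```python
from h import *
import pickle
S={n:pickle.load(open(n+"2.pkl","rb")) for n in("scene","side","wrist")}
for l,n,u,v,z in(("mouth","scene",459.75,253,97),("mouth","side",200.5,312.5,97),("mouth","wrist",316.5,204.5,97),
 ("tip","scene",466.25,232.5,139),("tip","side",194,293,139),("collar","scene",470,216.75,174.3),("collar","side",189,278.75,174.3),("hubtop","wrist",316.75,264.25,196.8)):
    print(l,n,np.round(px2w(S[n],u,v,z),1))
```

```text
mouth scene [561.9 244.5  97. ]
mouth side [561.3 246.2  97. ]
mouth wrist [563.5 244.9  97. ]
tip scene [555.7 244.3 139. ]
tip side [560.1 246.8 139. ]
collar scene [559.7 244.6 174.3]
collar side [552.9 249.6 174.3]
hubtop wrist [561.6 245.5 196.8]
```

```bash
python3 -m inch '[[0,0,12,0,0,0],[0,0,14,0,0,0],[0,0,7,0,0,0],[0,0,0,0,0,0],[0,0,0,0,0,0]]'
python3 - <<'E'
from h import *
import pickle
t=[]
for n in("scene","side","wrist"):
    s=snapshot(n);pickle.dump(s,open(n+"3.pkl","wb"))
    c={"scene":(462,240),"side":(199,300),"wrist":(318,240)}[n]
    im=s["color"][c[1]-36:c[1]+36,c[0]-16:c[0]+16,::-1]
    t.append(cv2.resize(im,None,fx=8,fy=8,interpolation=cv2.INTER_CUBIC))
cv2.imwrite("pics/p4.png",np.hstack(t))
E
```

```text
time: 8.1
eef_pos: [561.6, 246.1, 146.5]
tool_rot: [[-0.964, 0.265, 0.0], [0.265, 0.964, 0.0], [-0.0, 0.0, -1.0]]
force: [-0.7, -0.7, 0.2]
finger_gap: 16.1
```

View pics/p4.png

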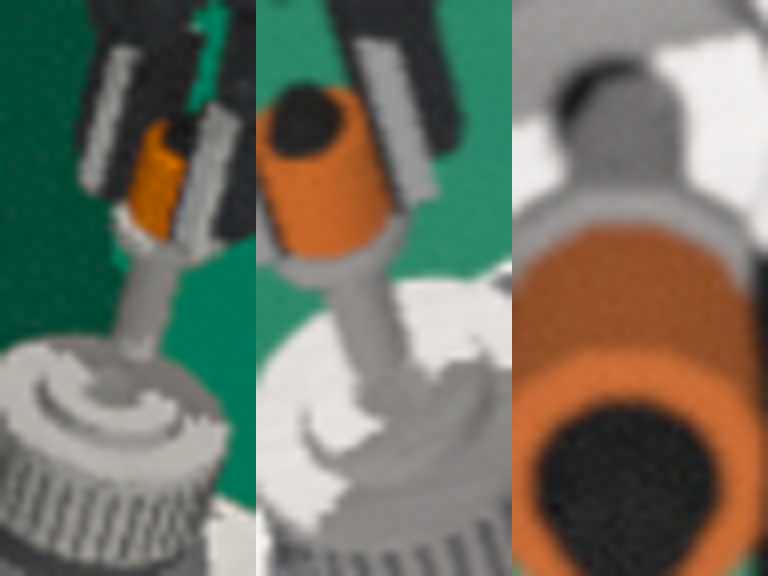

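The shank's end is just above the mouth. In the scene view it runs from (465.4,236.5) to (463.1,247.8), and in the side view from (196.2,300.2) to (199.5,310.9). I'll turn these into lateral offsets from the collet's axis.

Run:
```python
from h import *
import pickle
S={n:pickle.load(open(n+"3.pkl","rb")) for n in("scene","side","wrist")}
def proj(s,p):
    q=np.array(s["rotation"]).T@(np.array(p)-s["origin"]);K=np.array(s["intrinsics"])
    return np.array([K[0,2]+K[0,0]*q[0]/-q[2],K[1,2]+K[1,1]*q[1]/q[2]]),-q[2]
for n,m,pts in(("scene",(460,253),((465.4,236.5),(463.1,247.75))),("side",(200.2,312.6),((196.25,300.25),(199.5,310.9)))):
    s=S[n];M=px2w(s,*m,97);lat=np.array(s["rotation"])[:,0]
    for u,v in pts:
        # height along the bore axis at this image row, lateral offset mm along camera x
        zs=np.linspace(90,150,601);P=np.array([proj(s,[M[0],M[1],z])[0] for z in zs])
        i=abs(P[:,1]-v).argmin();d=proj(s,[M[0],M[1],zs[i]])[1]
        print(n,"z",zs[i],"lat mm",(u-P[i,0])*d/s["intrinsics"][0][0],lat)
s=S["wrist"];print("mouth->",px2w(s,302+ (620-512)/8,204+110/8,103))
print(bot.observe()["eef_pos"])
```

```text
scene z 134.0 lat mm 1.5718517107633458 [-0.67433741  0.73841593  0.00331249]
scene z 109.0 lat mm 2.949519404337775 [-0.67433741  0.73841593  0.00331249]
side z 123.0 lat mm -0.010122476083887043 [-0.70494326 -0.70926281  0.00112904]
side z 100.7 lat mm -0.20197427088687095 [-0.70494326 -0.70926281  0.00112904]
mouth-> [560.53695059 245.98633217 103.        ]
[561.62495518 246.16102741 146.69589817]
```

```bash
python3 -m inch '[[-1.8,-0.7,0,0,0,0],[0,0,4,0,0,0],[0,0,5,0,0,0],[0,0,4,0,0,0],[0,0,0,0,0,0]]'; python3 -c "
from h import *
o=bot.observe();print(o['eef_pos'],o['force'],o['ft_torque'])"
```

```text
time: 8.88
eef_pos: [562.8, 244.9, 132.8]
tool_rot: [[-0.964, 0.265, -0.001], [0.265, 0.964, -0.0], [0.0, -0.001, -1.0]]
force: [0.2, 0.2, -0.3]
finger_gap: 15.8
[562.78757557 244.86777359 132.82597179] [ 0.16500565  0.20060277 -0.29876198] [-0.05992636 -0.05537412  0.02203999]
```

```bash
python3 -m inch '[[0,0,4,0,0,0],[0,0,6,0,0,0],[0,0,6,0,0,0],[0,0,4,0,0,0],[0,0,0,0,0,0]]'; python3 -c "
from h import *
o=bot.observe();print(o['eef_pos'],o['force'],o['ft_torque'])"
```

```text
time: 9.5
eef_pos: [562.9, 244.8, 112.9]
tool_rot: [[-0.964, 0.265, -0.0], [0.265, 0.964, -0.0], [0.0, -0.0, -1.0]]
force: [0.8, 0.3, -0.5]
finger_gap: 16.7
[562.86015411 244.84005044 112.92958403] [ 0.76727656  0.25380068 -0.45174389] [-0.03059454  0.0137684   0.02634065]
```

Sliding free, with about 8 mm left. I'll take it in small steps.

```bash
python3 -m inch '[[0,0,3,0,0,0],[0,0,2,0,0,0],[0,0,1.5,0,0,0],[0,0,0,0,0,0]]';  python3 -m inch '[[0,0,0.5,0,0,0],[0,0,0,0,0,0]]'
```

```text
time: 10.0
eef_pos: [562.9, 244.9, 106.7]
tool_rot: [[-0.964, 0.265, -0.0], [0.265, 0.964, -0.0], [0.0, -0.0, -1.0]]
force: [-0.3, -0.8, -0.7]
finger_gap: 16.2
time: 10.25
eef_pos: [563.0, 245.0, 106.3]
tool_rot: [[-0.964, 0.265, 0.0], [0.265, 0.964, -0.0], [-0.0, -0.0, -1.0]]
force: [0.2, 0.1, -0.6]
finger_gap: 16.3
```

```bash
python3 -m inch '[[0,0,0.5,0,0,0],[0,0,0,0,0,0]]'
```

```text
time: 10.5
eef_pos: [563.0, 244.9, 105.8]
tool_rot: [[-0.964, 0.265, 0.0], [0.265, 0.964, -0.0], [-0.0, -0.0, -1.0]]
force: [-0.5, -0.1, -0.3]
finger_gap: 16.1
```

```bash
python3 -m inch '[[0,0,0.4,0,0,0],[0,0,0,0,0,0]]';python3 -m inch '[[0,0,0.4,0,0,0],[0,0,0,0,0,0]]'
```

```text
time: 10.75
eef_pos: [563.0, 244.9, 105.4]
tool_rot: [[-0.964, 0.265, -0.0], [0.265, 0.964, -0.0], [-0.0, -0.0, -1.0]]
force: [-0.8, 0.3, -1.3]
finger_gap: 15.9
time: 11.0
eef_pos: [563.0, 244.9, 105.0]
tool_rot: [[-0.964, 0.265, 0.0], [0.265, 0.964, -0.0], [-0.0, -0.0, -1.0]]
force: [-1.2, 0.3, -0.7]
finger_gap: 16.0
```

```bash
python3 -m inch '[[0,0,0.4,0,0,0],[0,0,0,0,0,0]]';python3 -m inch '[[0,0,0.3,0,0,0],[0,0,0,0,0,0]]'
```

```text
time: 11.25
eef_pos: [563.0, 244.9, 104.7]
tool_rot: [[-0.964, 0.265, 0.0], [0.265, 0.964, -0.0], [-0.0, 0.0, -1.0]]
force: [-0.4, -0.7, 2.2]
finger_gap: 15.9
time: 11.5
eef_pos: [563.0, 245.0, 104.7]
tool_rot: [[-0.964, 0.265, 0.0], [0.265, 0.964, 0.0], [-0.0, 0.0, -1.0]]
force: [-2.7, -1.6, 6.3]
finger_gap: 16.0
```

```bash
python3 -m inch '[[0,0,0.3,0,0,0],[0,0,0,0,0,0]]'
```

```text
time: 11.75
eef_pos: [563.1, 245.0, 104.6]
tool_rot: [[-0.964, 0.265, 0.0], [0.265, 0.964, 0.0], [-0.0, 0.0, -1.0]]
force: [-4.7, -2.0, 10.7]
finger_gap: 16.3
```

The collar is down on the nose at about 10 N. Opening the gripper and checking from the wrist camera.

```bash
python3 -m inch '[[0,0,-0.7,0,0,0],[0,0,0,0,0,0]]'; python3 -m inch '[[0,0,0,0,0,0],[0,0,0,0,0,0],[0,0,-8,0,0,0],[0,0,-12,0,0,0],[0,0,0,0,0,0],[0,0,0,0,0,0]]' 75
python3 - <<'E'
from h import *
import pickle
s=snapshot("wrist");pickle.dump(s,open("w5.pkl","wb"))
print(bot.observe()["eef_pos"],bot.observe()["ft_torque"])
save(s,"w5",(250,170,390,290),5)
E
```

```text
time: 12.0
eef_pos: [563.0, 244.9, 104.7]
tool_rot: [[-0.964, 0.265, 0.0], [0.265, 0.964, -0.0], [-0.0, -0.0, -1.0]]
force: [-0.2, -0.3, 1.3]
finger_gap: 16.2
time: 12.75
eef_pos: [562.9, 245.0, 124.8]
tool_rot: [[-0.964, 0.265, 0.0], [0.265, 0.964, 0.0], [-0.0, 0.0, -1.0]]
force: [-0.6, 0.3, -0.4]
finger_gap: 74.9
[562.83984555 244.94167736 124.58133552] [0.01718394 0.00934922 0.03639635]
```

View pics/w5.png

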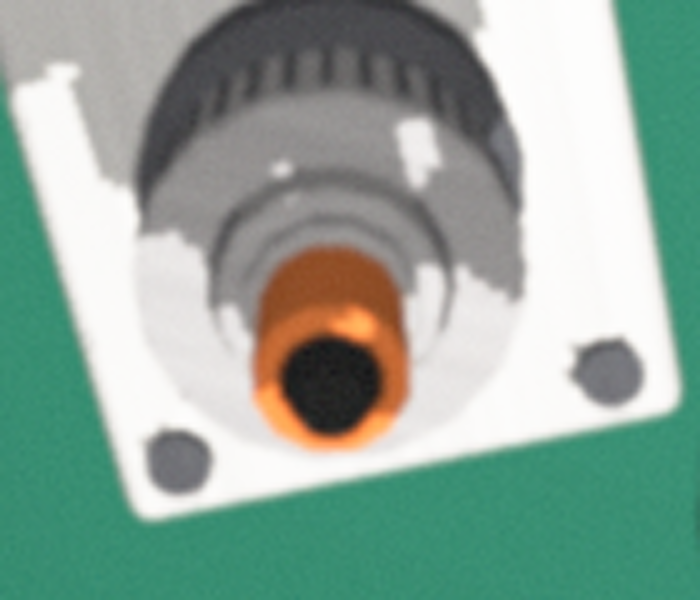

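The nozzle stands seated on the nose. The nut's top disc is centred at about (316,223.6).

Run:
```python
from h import *
import pickle
s=pickle.load(open("w5.pkl","rb"))
for u,v,z in((316,224,92),(250+332/5,170+386/5,128),(250+66,170+91/5,92),(250+66,170+452/5,92)):print(px2w(s,u,v,z))
```

```text
[562.12522738 245.07422495  92.        ]
[560.97172289 245.63856649 128.        ]
[539.45801724 251.2924165   92.        ]
[586.93835077 238.26735489  92.        ]
```

```bash
python3 -m inch '[[0,0,12,0,0,0],[0,0,18,0,0,0],[0,0,15,0,0,0],[0,0,8,0,0,0],[0,0,3,0,0,0],[0,0,0,0,0,0],[0,0,0,0,0,0]]' && python3 -m inch '[[0,0,0,0,0,0],[0,0,0,0,0,0],[0,0,0,0,0,0],[0,0,0,0,0,0],[0,0,0,0,0,0]]' 30 70; python3 -c "
from h import *
o=bot.observe();print(o['eef_pos'],o['force'],o['ft_torque'],o['effort'][6])"
```

```text
time: 13.68
eef_pos: [563.3, 245.0, 69.2]
tool_rot: [[-0.964, 0.265, 0.001], [0.265, 0.964, 0.0], [-0.001, 0.0, -1.0]]
force: [0.4, 0.4, -0.2]
finger_gap: 75.1
time: 14.3
eef_pos: [563.1, 244.8, 69.5]
tool_rot: [[-0.964, 0.265, 0.0], [0.265, 0.964, 0.0], [-0.0, 0.0, -1.0]]
force: [-5.5, -3.1, 12.0]
finger_gap: 48.1
[563.0862312  244.78217812  69.51032009] [-5.53666818 -3.10049815 11.9655599 ] [-0.72013021  1.12291974  0.15983006] -0.1602440932765603
```

```bash
cat > t.py <<'E'
from h import *
o=bot.observe();R=np.array(o['tool_rot']);print('yaw',round(np.degrees(np.arctan2(R[1,1],R[0,1])),2),'Mz',np.round(o['ft_torque'],3),'tau7',round(o['effort'][6],3),'F',np.round(o['force'],1),'j7',round(o['joint_positions'][6],2))
E
python3 t.py
python3 -m inch '[[0,0,0,0,0,3],[0,0,0,0,0,3]]' >/dev/null; python3 t.py; python3 -m inch '[[0,0,0,0,0,3]]' >/dev/null; python3 t.py;python3 -m inch '[[0,0,0,0,0,3]]'; python3 t.py
```

```text
yaw 74.66 Mz [-0.72   1.123  0.16 ] tau7 -0.16 F [-5.5 -3.1 12. ] j7 1.05
yaw 68.57 Mz [-0.904  1.231  0.388] tau7 0.822 F [-5.5 -3.5 12.2] j7 0.96
yaw 65.57 Mz [-1.013  1.269  0.354] tau7 0.795 F [-5.9 -3.7 13.5] j7 0.92
time: 14.8
eef_pos: [563.0, 244.6, 69.5]
tool_rot: [[-0.888, 0.461, 0.0], [0.461, 0.888, -0.0], [-0.0, -0.0, -1.0]]
force: [-5.7, -4.8, 13.6]
finger_gap: 48.3
yaw 62.57 Mz [-0.999  1.402  0.35 ] tau7 0.793 F [-5.7 -4.8 13.6] j7 0.88
```

```bash
for i in 1; do python3 -m inch '[[0,0,0,0,0,3]]' >/dev/null; python3 t.py; python3 -m inch '[[0,0,0,0,0,3]]' >/dev/null; python3 t.py; python3 -m inch '[[0,0,0,0,0,3]]' >/dev/null; python3 t.py; done
```

```text
yaw 59.57 Mz [-1.089  1.482  0.326] tau7 0.792 F [-6.6 -4.6 14. ] j7 0.83
yaw 56.56 Mz [-1.169  1.502  0.361] tau7 0.791 F [-6.3 -5.8 14.7] j7 0.79
yaw 53.57 Mz [-1.238  1.518  0.424] tau7 0.79 F [-5.9 -4.9 15. ] j7 0.75
```

```bash
python3 -m inch '[[0,0,0,0,0,3]]' >/dev/null; python3 t.py; python3 -m inch '[[0,0,0,0,0,3]]' >/dev/null; python3 t.py; python3 -m inch '[[0,0,0,0,0,3]]' >/dev/null; python3 t.py
```

```text
yaw 50.57 Mz [-1.186  1.623  0.38 ] tau7 0.79 F [-7.  -5.6 15.2] j7 0.7
yaw 47.56 Mz [-1.298  1.736  0.342] tau7 0.786 F [-7.6 -5.3 15.1] j7 0.66
yaw 44.56 Mz [-1.361  1.828  0.401] tau7 0.785 F [-8.7 -5.9 16.1] j7 0.61
```

```bash
python3 -m inch '[[0,0,0,0,0,3]]' >/dev/null; python3 t.py; python3 -m inch '[[0,0,0,0,0,3]]' >/dev/null; python3 t.py
```

```text
yaw 41.56 Mz [-1.349  1.937  0.395] tau7 0.781 F [-8.1 -6.3 16.2] j7 0.57
yaw 38.56 Mz [-1.41   1.985  0.399] tau7 0.764 F [-9.1 -6.4 15.7] j7 0.53
```

```bash
python3 -m inch '[[0,0,0,0,0,3]]' >/dev/null; python3 t.py; python3 -m inch '[[0,0,0,0,0,3]]' >/dev/null; python3 t.py; python3 -m inch '[[0,0,0,0,0,3]]' >/dev/null; python3 t.py
```

```text
yaw 35.56 Mz [-1.448  2.088  0.456] tau7 0.74 F [-9.1 -6.6 17.3] j7 0.48
yaw 32.55 Mz [-1.452  2.115  0.471] tau7 0.705 F [-9.6 -6.9 17.2] j7 0.44
yaw 29.56 Mz [-1.445  2.275  0.537] tau7 0.667 F [-10.1  -6.5  18. ] j7 0.4
```

```bash
python3 -m inch '[[0,0,0,0,0,3]]' >/dev/null; python3 t.py; python3 -m inch '[[0,0,0,0,0,3]]' >/dev/null; python3 t.py
```

```text
yaw 26.56 Mz [-1.511  2.341  0.508] tau7 0.628 F [-9.9 -7.3 17.9] j7 0.35
yaw 23.56 Mz [-1.528  2.406  0.595] tau7 0.587 F [-11.2  -7.4  19.9] j7 0.31
```

```bash
for i in 1 2 3 4; do python3 -m inch '[[0,0,0,0,0,0]]' >/dev/null; python3 t.py; done
```

```text
yaw 23.58 Mz [-1.469  2.445 -0.089] tau7 -0.488 F [-11.4  -6.8  18.8] j7 0.31
yaw 23.61 Mz [-1.471  2.442 -0.118] tau7 0.121 F [-12.1  -6.3  19.9] j7 0.31
yaw 23.62 Mz [-1.403  2.471 -0.123] tau7 0.134 F [-11.1  -6.9  18.7] j7 0.31
yaw 23.61 Mz [-1.484  2.436 -0.09 ] tau7 0.133 F [-11.4  -7.9  18.6] j7 0.31
```

```bash
python3 -m inch '[[0,0,0,0,0,0],[0,0,0,0,0,0],[0,0,0,0,0,0],[0,0,0,0,0,0],[0,0,-8,0,0,0],[0,0,-20,0,0,0],[0,0,-40,0,0,0],[0,0,-40,0,0,0],[0,0,-40,0,0,0],[0,0,0,0,0,0],[0,0,0,0,0,0],[0,0,0,0,0,0]]' 82
python3 - <<'E'
from h import *
t=[]
for n,c in(("scene",(459,245)),("scene",(293,192)),("side",(203,300))):
    s=snapshot(n);im=s["color"][c[1]-50:c[1]+50,c[0]-32:c[0]+32,::-1]
    t.append(cv2.resize(im,None,fx=4,fy=4,interpolation=cv2.INTER_CUBIC))
cv2.imwrite("pics/f.png",np.hstack(t))
E
```

```text
time: 18.42
eef_pos: [562.6, 244.8, 216.2]
tool_rot: [[-0.401, 0.916, -0.001], [0.916, 0.401, -0.001], [-0.0, -0.001, -1.0]]
force: [0.2, 0.2, 0.3]
finger_gap: 82.1
```

View pics/f.png

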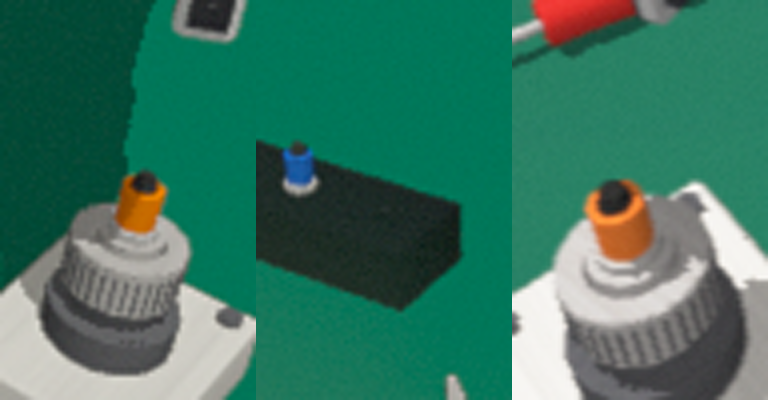

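The orange nozzle stands upright with its collar on the nose (panel 1 at (140,205), panel 3 at (618,225)). The blue nozzle is still in the rack and the gripper is clear, so I'm handing in.

```bash
python3 -c "
from plant import bot
print(bot.job_done())"
```

```text
the job is handed in; nothing more can be done
None
```

I put the orange nozzle in the collet, tightened the nut, let go and handed the job in at about 18.5 s; no verdict is reported.

- **Seating:** The shank slid into the bore with no resistance. The collar met the nose at the expected height, and I pressed it down to about 10 N before letting go.
- **Tightening:** I turned the nut 51° (0.89 rad) clockwise in one grip at 70 N. The drag read about 0.37 N m. From about 38° of turn the torque climbed, and it was about 0.2 to 0.24 N m above the drag when I stopped, near the top of the snug range.
- **Last checks:** The final pictures show the nozzle upright on the nose and the blue nozzle in its place. The wrist force is back to zero, with the gripper open and about 90 mm above the nozzle's top.
- **Less certain:**
  - I could not measure the jaw force on the shank directly.
  - The torque readings were noisy, by about 0.03 N m. The wrist moment gave about 0.23 N m above drag. The last joint's torque gave 0.20, but it fell where the wrist moment rose, so I used only the size of its change.
  - The white nozzle and the loose things on the bench were not re-checked in the final pictures. Nothing came near them.

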